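# Re-zero the welding current dial and click it up four steps

### The job

Set the current dial on the blue control box: keep the dial pushed fully down to unlock it, wind it anticlockwise to its end stop, then turn it clockwise exactly four clicks without going past, and let it pop up locked there. Push and turn gently, so that the box is not pressed down or twisted on its rubber mounts, and leave the other things on the bench alone.

Things in the scene. Friction and masses are not known exactly. Their poses are not given: they have to be found in the camera images.
- box_top (a point): centre of the top face of the blue control box, 70 mm above the bench, straight below the dial's axis. x and y are the box's own axes (200 mm along x, 170 mm along y), z up. A large red dot on the face's -x side marks the dial's end stop; a white dot follows for each click, clockwise.
- box_corner (a point): corner of the box's top face at its -x, +y side, (-100, +85) mm from box_top. The box sits on rubber mounts: it stays still unless pushed down with over 13 N or twisted with over 0.6 N m; then it sinks or twists on its mounts, and this point moves.
- dial_grip (a point): point on the dial's turning axis, half-way up its black grip bar: 43 mm above the box's top face when the dial is up. It sinks and turns with the dial; its x axis lies along the bar, pointing away from the white pointer line. The bar is 56 mm long, 16 mm wide, 28 mm high (29 to 57 mm above the box), on a grey disc 62 mm across and 8 mm thick (21 to 29 mm above the box).
- dial (a joint): angle of the dial about the vertical, rad: 0 at the hard anticlockwise end stop (pointer at the red dot, bar along the box's x axis), growing clockwise seen from above. One click is 20 degrees (0.349 rad), eight in all; it starts on a click from 1 to 4. Sprung click stops of about 0.1 N m peak pull it into each click.
- press (a joint): how far the dial is pushed down, m: 0 up and locked (turns only about 3 degrees either way). It turns freely only when pushed right down to its hard bottom, or within about 1 mm of it. How deep the bottom lies is not known: 4.5 to 18 mm, another each time. The spring takes 6.5 N to start and 7 to 8.3 N at the bottom. Let go on a click, it springs up and locks.
- chipping_hammer: loose hammer 240 mm long lying beside the box; bystander, origin under its middle
- spray_tin: loose red tin, 54 mm across, 110 mm tall, standing beyond the box; bystander, origin at the centre of its underside
- coupon: loose steel plate 100 x 50 x 8 mm beside the box; bystander, origin at the centre of its underside

How it is judged:
By the outcome, as a careful person would: the job done as asked, in the order asked, and still so for the second after the job is handed in, with the robot touching nothing.
It also fails if it takes over 72 s, if anything falls off the work surface, if the arm or the gripper's body presses on something with over 40 N, if the wrist force passes 120 N, or if a joint passes its speed limit or range.

### The arm

A 6-joint arm with a two-finger parallel gripper is mounted at the origin on the work surface. World frame = base frame: x ahead of the robot, y to its left, z up, the work surface at z = 0. Lengths are in m, angles in rad, forces in N, time in s.
With the tool pointing down it reaches from about 0.425 to 0.95 m from the base axis. Payload 3.5 kg.
Tool frame: the origin (TCP) lies midway between the tips of the shut fingers; the grasp point (between the pads) lies 19 mm behind it; z points along the fingers, y is the line along which they close (so a half turn about z gives the same grasp; the last joint's range is limited). The gripper opens to 85 mm and grips with 20 to 120 N. Pads are 22 mm wide; open, the fingers measure 114 mm over their backs; the gripper's body (76 mm by 85 mm) begins 54 mm behind the grasp point. The pads swing forward as they close: fully open they stand 13 mm farther back than shut.
Start: joints at [-1.376, 0.286, 1.577, -0, 1.279, -0.15], TCP at [0.228, -0.635, 0.231] pointing down, gripper open.
Joint ranges: [-2.77, 2.77], [-0.9, 2.22], [0.21, 2.48], [-1.53, 4.67], [0.24, 2.81], [-2.84, 2.84]. Speed limits (rad/s): [2.79, 2.79, 3.14, 3.14, 3.14, 3.14].

### API

Orientations are given as a unit quaternion [x, y, z, w].
In Python, from plant import ctrl gives the robot as it stands.
- The arm moves only by the tool arm_command, never from a script. Its argument "steps" is one flat list of numbers, 5 for each row, row after row: the opening in per cent of the stroke, from 0 (shut) to 100 (fully open), then the shift along the tool's x, y, z each as a share of 25 mm, from -1 to 1, then the turn about the tool's z as a share of 0.1 rad, from -1 to 1. In form: [grip, tx, ty, tz, spin, grip, tx, ty, tz, spin, ...]. A call has 1 to 8 rows; each row shifts and turns the commanded pose from where the row before left it, along the tool's axes as they then stand; what a row does not reach is not made up. A row lasts 1/12 s, in which the tool goes at most 41.7 mm and 7.16 degrees, less where a joint would pass 70% of its speed; a pose out of reach is approached as far as the arm can. A call with a number of a shift or a turn outside -1 to 1 is refused whole. A call with a gripper value outside its range is refused whole. The fingers move at their own pace and stop on an object; "squeeze" is the grip in N (left out, the last holds). Time passes only in rows, so rows that do not move let the fingers close. It gives the time, the measured TCP pose, the force, the opening and the grip force at its end, in the units of the state.
- ctrl.get_state(): the state, without advancing time (a new reading comes with each control period).
- ctrl.read_camera(name): name is "scene" or "top" or "wrist"; returns the picture (480x640x3 uint8, red, green, blue); there is no depth.
- ctrl.camera_model(name): a dict with "intrinsics" (3x3 intrinsics, pixels), "rvec" (rotation vector, rad) and "tvec" (3), from world to camera coordinates, as OpenCV has them. Camera axes: x right, y down, z forward; pixel columns grow to the right and rows downward; lengths in m; the calibration is good to about 2 mm. The wrist camera is an equidistant fisheye: a pixel r from the principal point sees the ray r / f radians off the axis. A picture is of the moment at which its call begins: read the wrist's pose just before it. camera_model takes no time and is no camera call; for the wrist camera it gives the pose at the moment of the call.
- ctrl.sign_off(): hands the job in; it is judged then, once.
The state is a dict: "time": time; "qpos": joint angles; "dq": joint speeds; "joint_efforts": joint torques, N m; "eef_pos": TCP position; "tcp_rot": TCP orientation; "contact_force": force on the tool from outside, world axes, zero at the start; "wrist_torque": the same for the moment, N m; "opening": opening from 0.0 (shut) to 1.0 (fully open); "finger_force": force on a finger pad.
Only numpy, scipy, OpenCV 4.12 (cv2) and the standard library are available. Lean on these libraries where they do the work, as an engineer would, in place of code of your own. Each camera call takes 0.05 s, during which the arm holds its last target. There are 200 camera calls.

## Working session

There is one attempt and no reset: what is moved stays moved. The work goes in short steps, Python scripts to look and compute and a tool call to move; the robot and the scene stay as the last step left them, time stands still between calls to the robot, and variables do not carry over. Pictures are saved under pics/ and viewed, at most 10 in all, crops included, and the job is handed in when it is done.

Besides the shell and the picture viewer there is one more tool, called after ">>>" as name(argument=value, ...) on one line, values as JSON. arm_command: Moves the arm, as the interface text tells. Its arguments: {"type":"object","properties":{"steps":{"type":"array","items":{"type":"number"}},"squeeze":{"type":"number"}},"required":["steps"]}

```bash
mkdir -p pics; cat > h.py <<'E'
import numpy as np,cv2
from plant import ctrl
def ray(m,px,wrist=False):
    K=np.array(m["intrinsics"]);R=cv2.Rodrigues(np.array(m["rvec"],float))[0];t=np.array(m["tvec"],float).ravel()
    px=np.atleast_2d(px).astype(float);v=(px-K[:2,2])/[K[0,0],K[1,1]]
    if wrist:
        r=np.linalg.norm(v,axis=1,keepdims=True);d=np.hstack([v/np.maximum(r,1e-9)*np.sin(r),np.cos(r)])
    else: d=np.hstack([v,np.ones((len(v),1))])
    return -R.T@t,d@R
def plane(m,px,z,wrist=False):
    c,d=ray(m,px,wrist);return c+d*((z-c[2])/d[:,2])[:,None]
def snap(n,f):
    m=ctrl.camera_model(n);im=ctrl.read_camera(n);cv2.imwrite(f,im[:,:,::-1]);return m,im
E
python3 - <<'E'
from h import *
for n in("top","scene"):
    m,im=snap(n,f"pics/{n}0.png")
    hsv=cv2.cvtColor(im,cv2.COLOR_RGB2HSV)
    mask=cv2.inRange(hsv,(95,90,40),(130,255,255))
    cs,_=cv2.findContours(mask,0,2);c=max(cs,key=cv2.contourArea)
    r=cv2.minAreaRect(c);print(n,r,cv2.contourArea(c),m["tvec"])
    if n=="top":
        b=cv2.boxPoints(r);print(b,plane(m,b,.07).round(4),plane(m,r[0],.07))
s=ctrl.get_state();print(s)
E
```

```text
top ((319.8814392089844, 264.6082763671875), (106.6113510131836, 91.88882446289062), 66.03750610351562) 9390.5 [0.07003905 0.59406669 0.82312908]
[[256.24744 234.55673]
 [340.2165  197.23715]
 [383.51544 294.65982]
 [299.5464  331.9794 ]] [[ 0.5946  0.1876  0.07  ]
 [ 0.6637  0.0275  0.07  ]
 [ 0.4775 -0.0476  0.07  ]
 [ 0.4133  0.108   0.07  ]] [[0.53543555 0.06870327 0.07      ]]
scene ((416.99993896484375, 68.99998474121094), (229.99996948242188, 137.99996948242188), 0.0) 18349.5 [-0.44285098 -0.18963784  1.64046457]
{'time': 0.1, 'qpos': array([-1.37601639e+00,  2.87130588e-01,  1.57807429e+00, -1.44110965e-05,
        1.27864091e+00, -1.49961477e-01]), 'dq': array([ 0.00211427, -0.00183815, -0.00381718,  0.00174588, -0.00187027,
        0.00037094]), 'joint_efforts': array([ 9.69049574e-05, -4.07296336e+01, -2.93700600e+01, -1.47098349e-04,
        3.38996273e-03,  1.69715514e-05]), 'eef_pos': array([ 0.22804559, -0.6346492 ,  0.23002619]), 'tcp_rot': array([ 9.85179934e-01,  1.71520346e-01, -3.21396017e-05, -1.12613299e-03]), 'contact_force': array([-0.16127642,  0.42922433,  0.71916093]), 'wrist_torque': array([ 0.01238979, -0.04347377, -0.01400628]), 'finger_force': 0.0, 'opening': 0.9938777563983509}
```

View pics/top0.png

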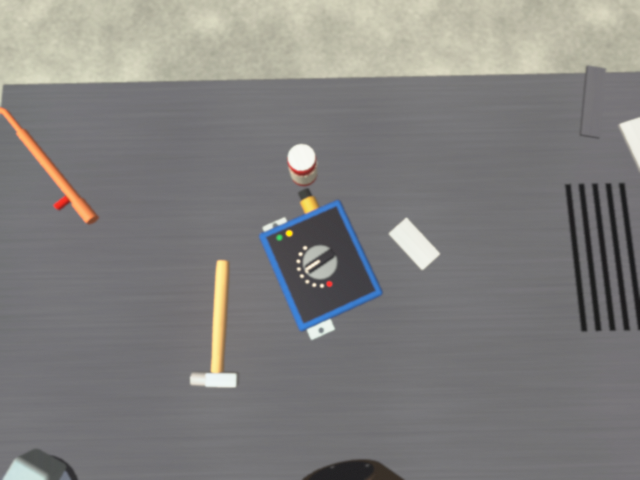

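View pics/scene0.png

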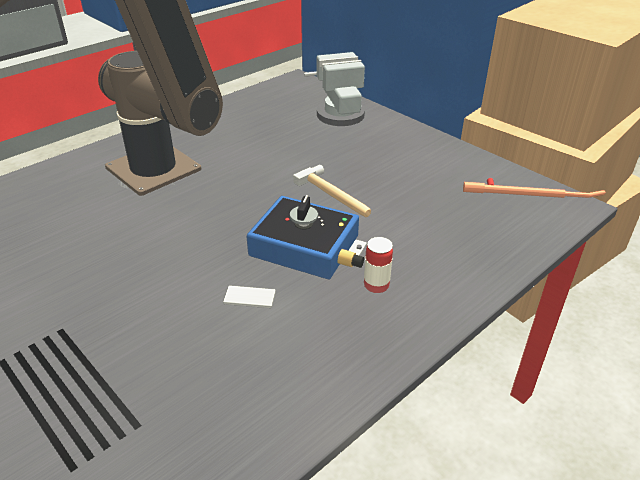

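The top view shows the box at about (320,265), turned about 22°. The dial is at (320,262) with its pointer toward (308,271), and the red dot is at (329,284), so the dial is probably on click 4. The hammer is on the left, the tin at (302,163) and the coupon at (414,244). The scene view agrees. I'm moving above the dial now.

>>> arm_command(steps=[100,0.88,-0.93,0,0,100,0.88,-0.93,0,0,100,0.88,-0.93,0,0,100,0.88,-0.93,0,0,100,0.88,-0.93,0,0,100,0.88,-0.93,0,0,100,0.88,-0.93,0,0,100,0.88,-0.93,0,0])

```text
time: 0.77
eef_pos: [0.3312, -0.3989, 0.2307]
tcp_rot: [0.985, 0.171, -0.0, -0.0]
contact_force: [-0.6, -0.4, 0.1]
opening: 1.0
finger_force: 0.0
```

>>> arm_command(steps=[100,0.88,-0.93,0,0,100,0.88,-0.93,0,0,100,0.88,-0.93,0,0,100,0.88,-0.93,0,0,100,0.88,-0.93,0,0,100,0.88,-0.93,0,0,100,0.88,-0.93,0,0,100,0.88,-0.93,0,0])

```text
time: 1.43
eef_pos: [0.4338, -0.1645, 0.231]
tcp_rot: [0.985, 0.171, -0.0, -0.0]
contact_force: [0.2, 0.4, 0.0]
opening: 0.994
finger_force: 0.0
```

>>> arm_command(steps=[100,0.88,-0.93,0,0,100,0.88,-0.93,0,0,100,0.88,-0.93,0,0,100,0.88,-0.93,0,0,100,0.88,-0.93,0,0,100,0.88,-0.93,0,0,100,0.88,-0.93,0,0,100,0.88,-0.93,0,0])

```text
time: 2.1
eef_pos: [0.5365, 0.0701, 0.2308]
tcp_rot: [0.985, 0.172, -0.0, -0.0]
contact_force: [-0.5, -0.7, 0.1]
opening: 0.999
finger_force: 0.0
```

>>> arm_command(steps=[100,0,0,0,-1,100,0,0,0,-1,100,0,0,0,-1,100,0,0,0,-1,100,0,0,0,-1,100,0,0,0,-1,100,0,0,0,-1,100,0,0,0,-1])

```text
time: 2.77
eef_pos: [0.5361, 0.0684, 0.2307]
tcp_rot: [0.839, 0.544, -0.0, -0.0]
contact_force: [0.4, -0.2, -0.7]
opening: 1.002
finger_force: 0.0
```

>>> arm_command(steps=[100,0,0,0,-1,100,0,0,0,-1,100,0,0,0,-1,100,0,0,0,-1,100,0,0,0,-1,100,0,0,0,-1,100,0,0,0,-1,100,0,0,0,-1])

```text
time: 3.43
eef_pos: [0.5361, 0.0684, 0.2307]
tcp_rot: [0.561, 0.828, -0.0, -0.001]
contact_force: [0.2, -0.1, -0.1]
opening: 1.001
finger_force: 0.0
```

>>> arm_command(steps=[100,0,0,0,-1,100,0,0,0,-0.8,100,0,0,0,0,100,0,0,0,0,100,0,0,0,0])

```text
time: 3.85
eef_pos: [0.5363, 0.0684, 0.231]
tcp_rot: [0.488, 0.873, -0.0, -0.0]
contact_force: [0.3, 0.2, 0.5]
opening: 1.0
finger_force: 0.0
```

```bash
python3 - <<'E'
from h import *
m,im=snap("wrist","pics/w1.png")
s=ctrl.get_state();print(s["eef_pos"],s["tcp_rot"],s["time"],m["intrinsics"],s["contact_force"])
im=cv2.imread("pics/top0.png");c=im[190:340,240:400];cv2.imwrite("pics/topc.png",cv2.resize(c,None,fx=4,fy=4,interpolation=cv2.INTER_CUBIC))
E
```

```text
[0.5363616  0.06839139 0.23112935] [ 4.87384429e-01  8.73187486e-01 -7.74431257e-05 -1.63838378e-04] 3.9 [[371.64829954   0.         318.88224205]
 [  0.         371.64829954 240.85327988]
 [  0.           0.           1.        ]] [-0.52972719 -0.00575017  0.37690783]
```

View pics/w1.png

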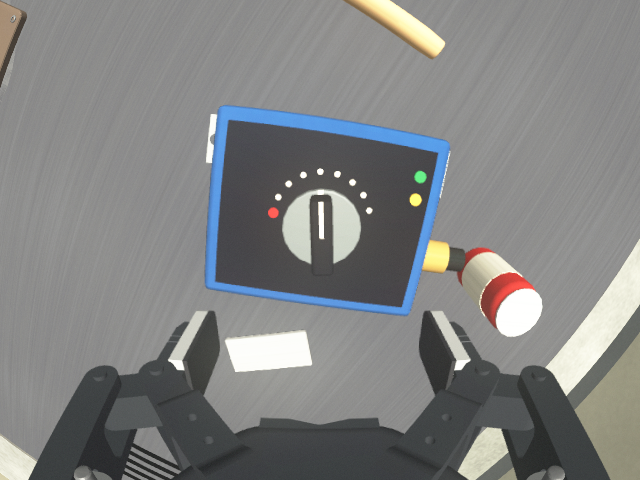

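The wrist view shows the dial disc centred at about (321,228), with its pointer up at the fourth white dot (320,172). The red dot is at (273,213), and the fingers straddle the image bottom. Next I measure the dots, disc and pointer.

```bash
python3 - <<'E'
from h import *
m=ctrl.camera_model("wrist");im=cv2.imread("pics/w1.png");hsv=cv2.cvtColor(im,cv2.COLOR_BGR2HSV)
roi=np.zeros(im.shape[:2],np.uint8);cv2.circle(roi,(321,222),75,255,-1)
red=cv2.inRange(hsv,(0,150,100),(8,255,255))&roi
g=cv2.inRange(hsv,(0,0,120),(180,60,255))&roi
cs,_=cv2.findContours(g,0,1)
dots=[]
for c in cs:
    a=cv2.contourArea(c)
    if a>1500:
        h=cv2.convexHull(c);w=plane(m,h[:,0],.099,True)[:,:2];cc,r=cv2.minEnclosingCircle((w*1000).astype(np.float32));print("disc",cc,r)
        e=cv2.fitEllipse(h);print("ell",e,plane(m,e[0],.099,True))
    elif a>5: M=cv2.moments(c);dots.append((M["m10"]/M["m00"],M["m01"]/M["m00"]))
M=cv2.moments(red);dots.append((M["m10"]/M["m00"],M["m01"]/M["m00"]))
W=plane(m,dots,.07,True)[:,:2]
A=np.c_[2*W,np.ones(len(W))];p=np.linalg.lstsq(A,(W**2).sum(1),rcond=None)[0]
print("dot circle",p[:2],np.sqrt(p[2]+p[:2]@p[:2]))
print("dot bearings",np.degrees(np.arctan2(*(W-p[:2]).T[::-1])).round(1))
bl=cv2.inRange(hsv,(100,120,80),(130,255,255));c=max(cv2.findContours(bl,0,1)[0],key=cv2.contourArea)
w=plane(m,cv2.convexHull(c)[:,0],.07,True)[:,:2];r=cv2.minAreaRect((w*1000).astype(np.float32));print("box",r)
# bar top: dark inside disc
q=np.zeros_like(roi);cv2.circle(q,(321,225),53,255,-1)
pl=cv2.inRange(hsv,(0,0,190),(180,40,255));c2=np.zeros_like(roi);cv2.rectangle(c2,(314,198),(328,242),255,-1)
ys,xs=np.nonzero(pl&c2);w=plane(m,np.c_[xs,ys],.127,True)[:,:2];l=cv2.fitLine((w*1000).astype(np.float32),2,0,.01,.01).ravel();print("pointer line",len(xs),l,np.degrees(np.arctan2(l[1],l[0])),xs.min(),xs.max(),ys.min(),ys.max())
cr=im[140:300,220:430];cv2.imwrite("pics/w1c.png",cv2.resize(cr,None,fx=3,fy=3))
s=ctrl.get_state();print(s["eef_pos"],2*np.degrees(np.arctan2(s["tcp_rot"][1],s["tcp_rot"][0])))
E
```

```text
disc (537.834716796875, 68.64707946777344) 31.335649490356445
ell ((321.20947265625, 226.6705780029297), (76.86349487304688, 78.9301986694336), 84.99913024902344) [[0.53738103 0.06934709 0.099     ]]
dot circle [0.53307971 0.07591813] 0.03416438538117777
dot bearings [  29.4  -58.6 -163.8   49.9  173.9   72.6   97.1  149.   123.1 -143.1]
box ((537.4869384765625, 69.15721893310547), (196.77420043945312, 167.625244140625), 23.057695388793945)
pointer line 197 [  0.5436255  -0.8393279 529.75665    80.80707  ] -57.069214 318 323 202 238
[0.5363616  0.06839139 0.23112935] 121.66237456918981
```

Readings: dial centre (0.5375, 0.069), box yaw 23°, and dial on click 4 (pointer bearing 123°). I'm aligning and descending.

>>> arm_command(steps=[100,0,0.05,0,-0.23,100,0,0,0.8,0,100,0,0,0.8,0,100,0,0,0.8,0,100,0,0,0.8,0,100,0,0,0.8,0,100,0,0,0.8,0,100,0,0,0.3,0])

```text
time: 4.57
eef_pos: [0.5356, 0.0692, 0.1006]
tcp_rot: [0.477, 0.879, -0.001, -0.002]
contact_force: [-0.3, 0.1, -0.4]
opening: 0.997
finger_force: 0.0
```

>>> arm_command(steps=[60,0,0,0,0,40,0,0,0,0,30,0,0,0,0,25,0,0,0,0,20,0,0,0,0,0,0,0,0,0,0,0,0,0,0,0,0,0,0,0], squeeze=40)

```text
time: 5.23
eef_pos: [0.5382, 0.0689, 0.1051]
tcp_rot: [0.477, 0.879, 0.0, 0.001]
contact_force: [-1.3, -0.9, 5.5]
opening: 0.177
finger_force: 42.9
```

>>> arm_command(steps=[0,0,0,0,0,0,0,0,0,0,0,0,0,0,0,0,0,0,0,0])

```text
time: 5.57
eef_pos: [0.5383, 0.0689, 0.1051]
tcp_rot: [0.477, 0.879, 0.0, 0.001]
contact_force: [-0.2, 0.3, 5.8]
opening: 0.176
finger_force: 43.0
```

```bash
python3 - <<'E'
from h import *
s=ctrl.get_state();print(s)
E
```

```text
{'time': 5.5667, 'qpos': array([-5.95923784e-02,  1.37824508e-01,  1.99959894e+00, -3.49813174e-04,
        1.00263073e+00, -6.36545498e-01]), 'dq': array([-0.00011473, -0.00068463, -0.00111939, -0.00171497, -0.00110175,
       -0.00091466]), 'joint_efforts': array([ 1.75882531e-01, -2.81724644e+01, -2.35673976e+01,  1.56187280e-01,
       -4.07003649e-01, -7.72345054e-03]), 'eef_pos': array([0.53827483, 0.06889069, 0.10510698]), 'tcp_rot': array([4.76638943e-01, 8.79098802e-01, 1.92172212e-04, 7.59312918e-04]), 'contact_force': array([-0.22097165,  0.25501169,  5.78520329]), 'wrist_torque': array([-0.10729873,  0.30950767,  0.00790528]), 'finger_force': 43.03486168384552, 'opening': 0.1759669253191858}
```

Gripped, with a 5.8 N upward reaction, which is under the 6.5 N preload. Pressing down in small steps.

>>> arm_command(steps=[0,0,0,0.04,0,0,0,0,0.04,0,0,0,0,0,0])

```text
time: 5.82
eef_pos: [0.5383, 0.0689, 0.1034]
tcp_rot: [0.477, 0.879, 0.0, 0.001]
contact_force: [-1.9, -1.0, 6.7]
opening: 0.177
finger_force: 43.3
```

>>> arm_command(steps=[0,0,0,0.04,0,0,0,0,0.04,0,0,0,0,0,0])

```text
time: 6.07
eef_pos: [0.5383, 0.0689, 0.1014]
tcp_rot: [0.477, 0.879, 0.0, 0.001]
contact_force: [-3.2, -0.6, 6.7]
opening: 0.177
finger_force: 43.3
```

>>> arm_command(steps=[0,0,0,0.04,0,0,0,0,0,0,0,0,0,0,0])

```text
time: 6.32
eef_pos: [0.5384, 0.0689, 0.1004]
tcp_rot: [0.477, 0.879, 0.0, 0.001]
contact_force: [-2.0, -0.2, 7.3]
opening: 0.177
finger_force: 43.3
```

>>> arm_command(steps=[0,0,0,0.04,0,0,0,0,0,0])

```text
time: 6.48
eef_pos: [0.5384, 0.0689, 0.0995]
tcp_rot: [0.477, 0.879, 0.0, 0.001]
contact_force: [-2.4, -0.2, 7.3]
opening: 0.177
finger_force: 43.3
```

>>> arm_command(steps=[0,0,0,0.04,0,0,0,0,0,0])

```text
time: 6.65
eef_pos: [0.5384, 0.0689, 0.0985]
tcp_rot: [0.477, 0.879, 0.0, 0.001]
contact_force: [-2.0, -1.1, 8.3]
opening: 0.177
finger_force: 43.3
```

>>> arm_command(steps=[0,0,0,0.04,0,0,0,0,0,0])

```text
time: 6.82
eef_pos: [0.5385, 0.0689, 0.0978]
tcp_rot: [0.477, 0.879, 0.0, 0.001]
contact_force: [-2.3, -0.4, 8.9]
opening: 0.18
finger_force: 43.5
```

>>> arm_command(steps=[0,0,0,0.02,0,0,0,0,0,0])

```text
time: 6.98
eef_pos: [0.5386, 0.0689, 0.0977]
tcp_rot: [0.477, 0.879, 0.0, 0.001]
contact_force: [-3.7, 0.3, 11.0]
opening: 0.177
finger_force: 43.7
```

```bash
python3 - <<'E'
from h import *
for i in range(4):
    s=ctrl.get_state();print(s["eef_pos"],s["contact_force"],s["wrist_torque"]);ctrl.read_camera("top")
E
```

```text
[0.53858652 0.06888955 0.09772311] [-3.6929735   0.30788699 10.96141514] [-0.1245922   0.71090306  0.00416382]
[0.53859373 0.06890429 0.09776843] [-3.30627428 -0.58586375 10.01353588] [-0.11018777  0.6852687   0.0356378 ]
[0.53859045 0.06888357 0.09774213] [-3.12608058 -0.27164129 10.46822879] [-0.07614765  0.72537469 -0.01005933]
[0.53859391 0.0688972  0.09776191] [-3.98998871 -0.82797528 11.78349022] [-0.08461219  0.70453917 -0.04352003]
```

The bottom is at about 7.4 mm of travel, with roughly 10.8 N. I'm easing off slightly and winding anticlockwise (negative spin).

>>> arm_command(steps=[0,0,0,-0.01,-0.2,0,0,0,0,-0.4,0,0,0,0,-0.4,0,0,0,0,-0.4,0,0,0,0,-0.4,0,0,0,0,-0.2])

```text
time: 7.68
eef_pos: [0.5386, 0.0689, 0.0978]
tcp_rot: [0.386, 0.923, 0.0, 0.001]
contact_force: [-3.4, -0.8, 9.3]
opening: 0.177
finger_force: 43.7
```

```bash
cat > st.py <<'E'
from h import *
F=[]
for i in range(3):
    s=ctrl.get_state();F.append(np.r_[s["contact_force"],s["wrist_torque"]]);ctrl.read_camera("top")
q=s["tcp_rot"];print(s["time"],s["eef_pos"].round(4),"yaw",round(2*np.degrees(np.arctan2(q[1],q[0])),2),np.mean(F,0).round(2),s["opening"].__round__(3))
E
python3 st.py
```

```text
7.7833 [0.5385 0.0689 0.0978] yaw 134.56 [-3.13 -0.67  9.84 -0.07  0.65 -0.02] 0.177
```

>>> arm_command(steps=[0,0,0,0,-0.4,0,0,0,0,-0.4,0,0,0,0,-0.4,0,0,0,0,-0.4,0,0,0,0,-0.4,0,0,0,0,-0.4,0,0,0,0,-0.4,0,0,0,0,-0.4])

```text
time: 8.5
eef_pos: [0.5385, 0.0689, 0.0978]
tcp_rot: [0.234, 0.972, 0.0, 0.001]
contact_force: [-2.0, -0.5, 9.6]
opening: 0.177
finger_force: 43.7
```

>>> arm_command(steps=[0,0,0,0,-0.4,0,0,0,0,-0.4,0,0,0,0,-0.4,0,0,0,0,-0.4,0,0,0,0,-0.4,0,0,0,0,-0.4,0,0,0,0,-0.4,0,0,0,0,-0.4])

```text
time: 9.17
eef_pos: [0.5385, 0.0689, 0.0978]
tcp_rot: [0.076, 0.997, -0.0, 0.001]
contact_force: [-3.3, 0.2, 10.6]
opening: 0.174
finger_force: 43.6
```

>>> arm_command(steps=[0,0,0,0,-0.4,0,0,0,0,-0.4,0,0,0,0,-0.4,0,0,0,0,-0.4,0,0,0,0,-0.4,0,0,0,0,-0.4,0,0,0,0,-0.2,0,0,0,0,0])

```text
time: 9.83
eef_pos: [0.5386, 0.0688, 0.0978]
tcp_rot: [-0.053, 0.999, -0.0, 0.001]
contact_force: [-2.9, -0.4, 10.4]
opening: 0.176
finger_force: 43.6
```

```bash
python3 st.py
```

```text
9.9333 [0.5386 0.0687 0.0978] yaw 186.06 [-2.6  -0.55 10.32 -0.26  0.6  -0.2 ] 0.177
```

>>> arm_command(steps=[0,0,0,0,-0.4,0,0,0,0,-0.4,0,0,0,0,-0.4,0,0,0,0,-0.4,0,0,0,0,-0.4,0,0,0,0,-0.2,0,0,0,0,0])

```text
time: 10.57
eef_pos: [0.5384, 0.069, 0.0978]
tcp_rot: [-0.163, 0.987, -0.0, 0.001]
contact_force: [-3.5, -0.7, 9.9]
opening: 0.177
finger_force: 43.6
```

```bash
python3 st.py
```

```text
10.6667 [0.5384 0.069  0.0978] yaw 198.71 [-2.81 -0.66 10.17  0.03  0.71  0.06] 0.176
```

>>> arm_command(steps=[0,0,0,0,-0.25,0,0,0,0,-0.25,0,0,0,0,0])

```text
time: 10.97
eef_pos: [0.5384, 0.0691, 0.0978]
tcp_rot: [-0.188, 0.982, -0.0, 0.001]
contact_force: [-3.1, -0.0, 10.5]
opening: 0.179
finger_force: 43.6
```

```bash
python3 st.py
```

```text
11.0667 [0.5384 0.0691 0.0978] yaw 201.58 [-2.68 -0.44 10.06  0.04  0.78  0.08] 0.178
```

>>> arm_command(steps=[0,0,0,0,-0.1,0,0,0,0,-0.1,0,0,0,0,0])

```text
time: 11.37
eef_pos: [0.5384, 0.069, 0.0978]
tcp_rot: [-0.197, 0.98, -0.0, 0.001]
contact_force: [-2.9, -0.1, 10.1]
opening: 0.177
finger_force: 43.6
```

```bash
python3 st.py
```

```text
11.4667 [0.5384 0.069  0.0978] yaw 202.72 [-3.23 -0.48  9.92 -0.01  0.71  0.03] 0.179
```

>>> arm_command(steps=[0,0,0,0,-0.1,0,0,0,0,-0.1,0,0,0,0,0])

```text
time: 11.77
eef_pos: [0.5384, 0.069, 0.0978]
tcp_rot: [-0.206, 0.979, -0.0, 0.001]
contact_force: [-3.2, -1.2, 10.0]
opening: 0.181
finger_force: 43.7
```

```bash
python3 st.py
```

```text
11.8667 [0.5384 0.069  0.0978] yaw 203.78 [-2.8  -0.27  9.95 -0.06  0.71 -0.28] 0.178
```

>>> arm_command(steps=[0,0,0,0,-0.1,0,0,0,0,0])

```text
time: 12.08
eef_pos: [0.5385, 0.069, 0.0978]
tcp_rot: [-0.211, 0.978, 0.0, 0.001]
contact_force: [-2.7, -0.5, 10.1]
opening: 0.183
finger_force: 43.8
```

```bash
python3 st.py
```

```text
12.1833 [0.5385 0.069  0.0978] yaw 204.3 [-2.81 -0.28  9.9  -0.09  0.7  -0.4 ] 0.18
```

At the end stop: −0.4 N m reaction, with free alignment at about yaw 203°. Winding clockwise 80° to yaw 123°.

>>> arm_command(steps=[0,0,0,0,0.2,0,0,0,0,0.4,0,0,0,0,0.4,0,0,0,0,0.4,0,0,0,0,0.4,0,0,0,0,0.4,0,0,0,0,0.4,0,0,0,0,0.4])

```text
time: 12.9
eef_pos: [0.5385, 0.069, 0.0978]
tcp_rot: [-0.062, 0.998, -0.0, 0.001]
contact_force: [-3.2, 0.3, 10.2]
opening: 0.177
finger_force: 43.6
```

>>> arm_command(steps=[0,0,0,0,0.4,0,0,0,0,0.4,0,0,0,0,0.4,0,0,0,0,0.4,0,0,0,0,0.4,0,0,0,0,0.4,0,0,0,0,0.4,0,0,0,0,0.4])

```text
time: 13.57
eef_pos: [0.5385, 0.069, 0.0978]
tcp_rot: [0.098, 0.995, -0.0, 0.001]
contact_force: [-3.1, -0.5, 10.6]
opening: 0.181
finger_force: 43.6
```

>>> arm_command(steps=[0,0,0,0,0.4,0,0,0,0,0.4,0,0,0,0,0.4,0,0,0,0,0.4,0,0,0,0,0.4,0,0,0,0,0.4,0,0,0,0,0.4,0,0,0,0,0.4])

```text
time: 14.23
eef_pos: [0.5385, 0.069, 0.0978]
tcp_rot: [0.255, 0.967, 0.0, 0.001]
contact_force: [-3.2, 0.0, 10.0]
opening: 0.177
finger_force: 43.6
```

>>> arm_command(steps=[0,0,0,0,0.4,0,0,0,0,0.4,0,0,0,0,0.4,0,0,0,0,0.4,0,0,0,0,0.4,0,0,0,0,0.4,0,0,0,0,0.4,0,0,0,0,0.4])

```text
time: 14.9
eef_pos: [0.5385, 0.069, 0.0978]
tcp_rot: [0.406, 0.914, 0.0, 0.001]
contact_force: [-2.9, -0.5, 10.1]
opening: 0.182
finger_force: 43.6
```

```bash
python3 st.py
```

```text
15.0 [0.5385 0.0688 0.0978] yaw 132.19 [-2.49 -0.84  9.91 -0.15  0.64 -0.04] 0.175
```

>>> arm_command(steps=[0,0,0,0,0.4,0,0,0,0,0.4,0,0,0,0,0.35,0,0,0,0,0.25,0,0,0,0,0.15,0,0,0,0,0])

```text
time: 15.55
eef_pos: [0.5385, 0.0689, 0.0978]
tcp_rot: [0.475, 0.88, 0.0, 0.001]
contact_force: [-2.8, -0.1, 8.6]
opening: 0.179
finger_force: 43.7
```

```bash
python3 st.py; python3 -c "
from h import *
snap('wrist','pics/w2.png')"
```

```text
15.65 [0.5385 0.0689 0.0978] yaw 123.36 [-2.84 -0.29  9.6  -0.12  0.68 -0.03] 0.177
```

View pics/w2.png

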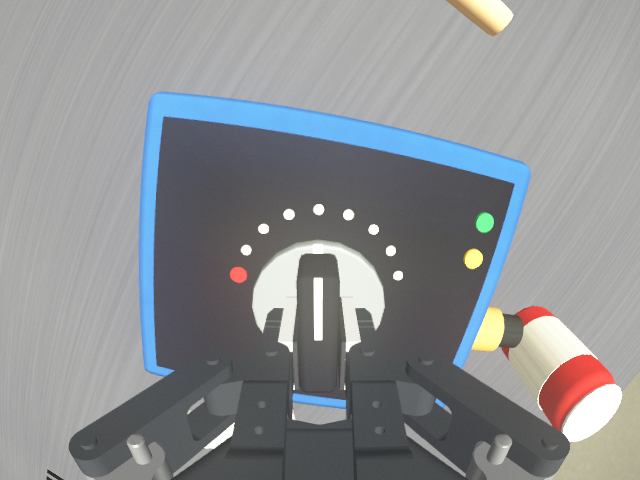

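The pointer line (318,250–340) points at the fourth white dot (319,210). Letting the dial rise, then releasing it.

>>> arm_command(steps=[0,0,0,-0.06,0,0,0,0,-0.06,0,0,0,0,-0.06,0,0,0,0,-0.06,0,0,0,0,-0.06,0,0,0,0,-0.06,0,0,0,0,0,0])

```text
time: 16.33
eef_pos: [0.538, 0.069, 0.1051]
tcp_rot: [0.474, 0.88, 0.0, 0.001]
contact_force: [0.5, -0.8, 6.3]
opening: 0.179
finger_force: 43.0
```

```bash
python3 st.py
```

```text
16.4333 [0.5381 0.069  0.1051] yaw 123.35 [ 0.12 -1.21  5.99 -0.17  0.09 -0.04] 0.178
```

>>> arm_command(steps=[0,0,0,-0.03,0,0,0,0,-0.02,0,0,0,0,0,0])

```text
time: 16.73
eef_pos: [0.5376, 0.069, 0.1052]
tcp_rot: [0.475, 0.88, 0.0, 0.0]
contact_force: [2.0, -1.5, -0.8]
opening: 0.18
finger_force: 42.2
```

>>> arm_command(steps=[20,0,0,0,0,25,0,0,0,0,35,0,0,0,0,50,0,0,0,0,75,0,0,0,0,100,0,0,0,0,100,0,0,0,0,100,0,0,0,0])

```text
time: 17.4
eef_pos: [0.5375, 0.069, 0.1058]
tcp_rot: [0.475, 0.88, -0.0, -0.0]
contact_force: [-0.4, 0.1, -0.1]
opening: 0.997
finger_force: 0.0
```

>>> arm_command(steps=[100,0,0,0,0,100,0,0,-0.4,0,100,0,0,-0.8,0,100,0,0,-0.8,0,100,0,0,-0.8,0,100,0,0,-0.8,0,100,0,0,-0.8,0,100,0,0,-0.6,0])

```text
time: 18.07
eef_pos: [0.5381, 0.069, 0.2339]
tcp_rot: [0.474, 0.88, 0.001, 0.001]
contact_force: [-0.1, -0.0, 0.8]
opening: 1.002
finger_force: 0.0
```

>>> arm_command(steps=[100,0,0,0,0,100,0,0,0,0])

```text
time: 18.23
eef_pos: [0.5381, 0.069, 0.2322]
tcp_rot: [0.474, 0.88, 0.001, 0.001]
contact_force: [-0.6, 1.1, -0.5]
opening: 1.002
finger_force: 0.0
```

```bash
python3 st.py; python3 - <<'E'
from h import *
m,im=snap("wrist","pics/w3.png");hsv=cv2.cvtColor(im,cv2.COLOR_RGB2HSV)
bl=cv2.inRange(hsv,(100,120,80),(130,255,255));c=max(cv2.findContours(bl,0,1)[0],key=cv2.contourArea)
w=plane(m,cv2.convexHull(c)[:,0],.07,True)[:,:2];print("box",cv2.minAreaRect((w*1000).astype(np.float32)))
E
```

```text
18.3333 [0.5369 0.0691 0.2297] yaw 123.35 [ 0.03  0.45 -0.55 -0.03  0.02 -0.  ] 1.003
box ((537.3306884765625, 69.16891479492188), (196.6514892578125, 167.42666625976562), 22.984399795532227)
```

View pics/w3.png

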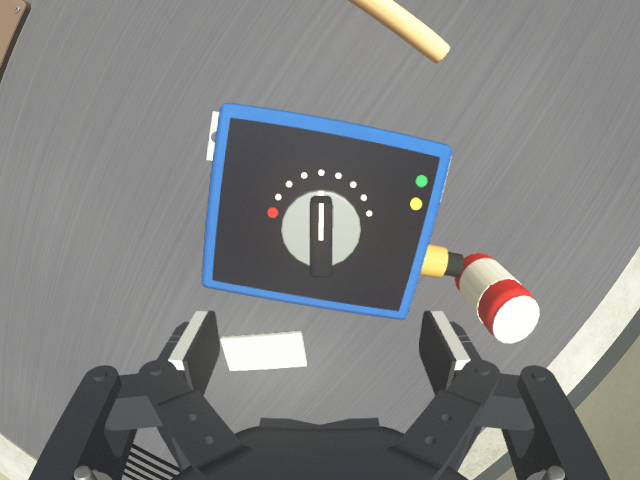

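The dial is up with its pointer at (321,205), aimed at the fourth white dot (321,173). The box, tin and coupon have not moved.

```bash
python3 -c "
from plant import ctrl
print(ctrl.sign_off())"
```

```text
the job is handed in; nothing more can be done
None
```

I pushed the dial down to its bottom, wound it anticlockwise to the end stop, turned it four clicks clockwise and released it; it popped up on the fourth dot, the box had not shifted, and the job is handed in.

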